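# Weigh a sample tin on the hanging balance

## Task

Weigh the green-handled sample tin: hang it by the hook on its lid from the blue loop under the hanging balance, so that it hangs free and upright with its whole weight on the loop, then let go of it. Leave the orange-handled tin where it is.

Things in the scene. Friction and masses are not known exactly. Their poses are not given: they have to be found in the camera images.
- tin_green: Tin, 220 g, 93 mm wide, 48 high. Origin: underside, below the hook's top; z up. GREEN handle plate along -x, 14 mm thick (y), z 4-46, out to x=-130; grip from above at x=-110. Hook of 6 mm wire on the lid, an upside-down U in the x-z plane, 30 mm wide inside: stem at x=-18, bend underside at x=0, z=117 (top 123), free end x=+18, down to z=89. Hangs level from the bend.
- tin_orange: Bystander: a tin of the same form, size and axes, with an ORANGE handle. It is to stay where it stands.
- loop_bar (a point): Middle of the top of the blue wire loop's lower bar, 243 mm above the table. x: level, away from the robot, through the opening; y along the bar; z up. Wire 6 mm; opening 66 mm high, 66 wide below, 36 at its top. Hangs from a 35 mm tube, swinging along x about a pin 229 mm up. Clear on the -x side; 522 mm tall stand: post 150 mm behind (+x), foot 14 mm high, 150 wide, x=-80 to 180.
- loop (a joint): How far the spring balance is drawn out, m: 0 empty, growing as the loop is pulled down (150 N/m, stop at 0.040). The tin's full weight draws it, and so lowers the loop, 10 to 22 mm.
Not all that is in view belongs to the job. What is shaped like the tin_green but pink or turquoise is not meant.

How it is judged:
By the outcome, as a careful person would: the job done as asked, in the order asked, and still so for the second after the job is handed in, with the robot touching nothing.
It also fails if it takes over 48 s, if anything falls off the work surface, if the arm or the gripper's body presses on something with over 40 N, if the wrist force passes 120 N, or if a joint passes its speed limit or range.

## Robot

A 6-joint arm with a two-finger parallel gripper is mounted at the origin on the work surface. World frame = base frame: x ahead of the robot, y to its left, z up, the work surface at z = 0. Lengths are in mm, angles in degrees, forces in N, time in s.
With the tool pointing down it reaches from about 300 to 875 mm from the base axis. Payload 6.4 kg.
Tool frame: the origin (TCP) lies midway between the tips of the shut fingers; the grasp point (between the pads) lies 19 mm behind it; x points along the fingers, z is the direction in which the jaws open and shut, and the axes are right-handed (so a half turn about x gives the same grasp; the last joint's range is limited). The gripper opens to 88 mm and grips with 3 to 60 N. Pads are 18 mm wide; open, the fingers measure 123 mm over their backs; the gripper's body (75 mm by 187 mm) begins 45 mm behind the grasp point.
Start: joints at [-76.106, 10.359, 92.074, -0, 77.567, -11.82], TCP at [249.501, -518.064, 238.714] pointing down, gripper open.
Joint ranges: [-171.53, 171.53], [-51.25, 118.39], [17.06, 147.69], [-65.23, 245.23], [0, 150.52], [-178.68, 178.68]. Speed limits (degrees/s): [147.25, 147.25, 172.46, 180, 180, 180].

## Interface

Orientations are given as a 3x3 rotation matrix whose columns are the frame's x, y, z axes.
In Python, from plant import robot gives the robot as it stands.
- The arm moves only by the shell command python3 -m pendant 'ROWS' [FORCE]. ROWS is a JSON object of lists of equal length, an entry for each row: "travel": the shift along the tool's x, y, z in m, a list of three; "turn": the turn, a rotation vector about the tool's x, y, z in rad, a list of three; "hand": the opening, from 0 (shut) to 1 (fully open). In form: {"travel": [[dx, dy, dz], ...], "turn": [[ax, ay, az], ...], "hand": [hand, ...]}. A call has exactly 10 rows; each row is the pose to reach, as a shift and turn from the pose commanded when the call began, along the tool's axes at that moment; what a row does not reach only later rows make up. A row lasts 1/12 s, in which the tool goes at most 41.7 mm and 7.16 degrees, less where a joint would pass 70% of its speed; a pose out of reach is approached as far as the arm can. A call with a gripper value outside its range is refused whole. The fingers move at their own pace and stop on an object; FORCE is the grip in N (left out, the last holds). Time passes only in rows, so rows that repeat a pose let the fingers close, or fill a call up. It gives the time, the measured TCP pose, the force and the opening at its end, in the units of the state.
- robot.sense(): the state, without advancing time (a new reading comes with each control period).
- robot.read_camera(name): name is "scene" or "top" or "wrist"; returns the picture (420x560x3 uint8, blue, green, red); there is no depth.
- robot.camera_model(name): a dict with "vfov" (degrees; the focal length in pixels is half the picture's height over the tangent of half this angle, whatever the lens; pixels are square), "cx", "cy" (the principal point, pixels), "R" (3x3) and "t" (3): a world point X has camera coordinates R X + t; the wrist camera has in their place "tool_from_camera" (4x4, takes a point from camera to tool coordinates, whose origin is the TCP and whose axes are the tool frame's). Camera axes: x right, y down, z forward; pixel columns grow to the right and rows downward; lengths in mm; the calibration is good to about 2 mm. A picture is of the moment at which its call begins: read the wrist's pose just before it. camera_model takes no time and is no camera call.
- robot.sign_off(): hands the job in, once; it reports no verdict.
The state is a dict: "clock": time; "joints": joint angles; "qd": joint speeds; "tau": joint torques, N m; "position": TCP position; "eef_rot": TCP orientation; "contact_force": force on the tool from outside, world axes, zero at the start; "ft_torque": the same for the moment, N m; "gripper_width": finger opening in mm.
Only numpy, scipy, OpenCV 4.12 (cv2) and the standard library are available. Lean on these libraries where they do the work, as an engineer would, in place of code of your own. Each camera call takes 0.05 s, during which the arm holds its last target.

## Working session

There is one attempt and no reset: what is moved stays moved. The work goes in short steps, Python scripts to look and compute and a shell command to move; the robot and the scene stay as the last step left them, time stands still between calls to the robot, and variables do not carry over. Pictures are saved under pics/ and viewed, and the job is handed in when it is done.

```bash
ls; mkdir -p pics; python3 - <<'E'
from plant import robot
import cv2, numpy as np
np.set_printoptions(precision=4,suppress=True)
s=robot.sense();print(s['clock'],s['position'],s['eef_rot'],s['gripper_width'])
for n in("scene","top","wrist"):
    cv2.imwrite(f"pics/{n}0.png",robot.read_camera(n)); print(n,robot.camera_model(n))
E
```

```text
pics
0.0 [ 249.3803 -517.5165  237.8267] [[-0.0004  0.901   0.4339]
 [ 0.0017  0.4339 -0.901 ]
 [-1.      0.0003 -0.0017]] 88.05571181947668
scene {'vfov': 49.06570707994631, 'cx': 279.80149906818156, 'cy': 208.38465439392425, 'R': array([[-0.4737,  0.8807,  0.0051],
       [ 0.5364,  0.2931, -0.7915],
       [-0.6985, -0.3722, -0.6112]]), 't': array([ 345.0473,    2.0982, 1962.1275])}
top {'vfov': 57.07051694733524, 'cx': 278.70262744765984, 'cy': 220.26076300513122, 'R': array([[-0.0205, -0.9997,  0.0123],
       [-0.9979,  0.0197, -0.0618],
       [ 0.0615, -0.0135, -0.998 ]]), 't': array([-121.6714,  504.0067, 1515.593 ])}
wrist {'vfov': 69.36486126210905, 'cx': 280.29472118366704, 'cy': 205.02217718622833, 'tool_from_camera': array([[  -0.0007,   -0.2708,    0.9626, -147.2145],
       [   0.    ,   -0.9626,   -0.2708,   69.5318],
       [   1.    ,   -0.0002,    0.0007,   -1.1976],
       [   0.    ,    0.    ,    0.    ,    1.    ]])}
```

View pics/scene0.png

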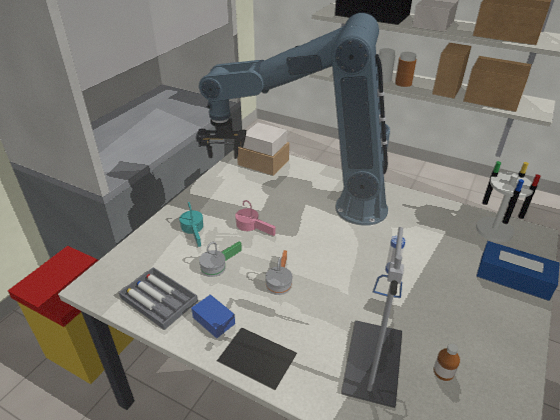

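View pics/top0.png

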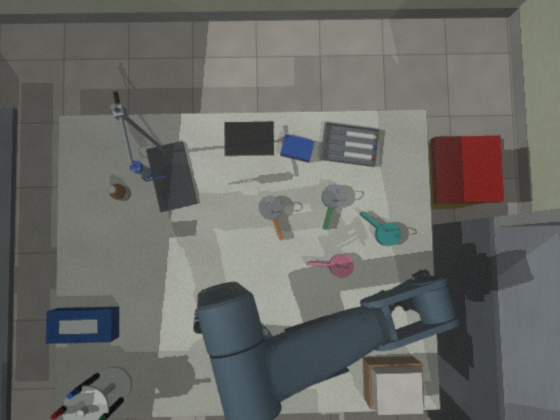

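View pics/wrist0.png

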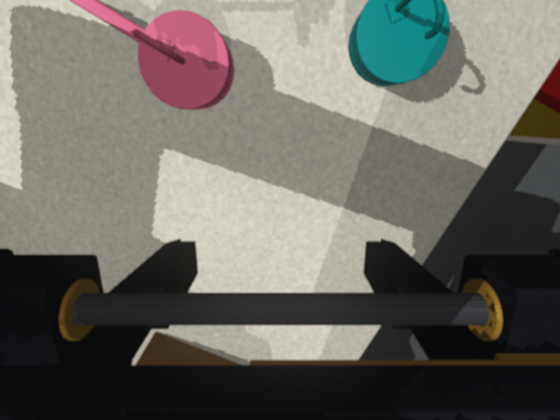

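In view: tins with a green handle (top 336,196; scene 213,262), an orange handle (top 272,207), pink (top 341,265) and turquoise (top 387,233). The green-handled grey tin is the one I want. The balance stand is at top (172,176), with the blue loop at about scene (388,286). Next I'll make close crops.

```bash
python3 - <<'E'
import cv2,numpy as np
t=cv2.imread('pics/top0.png');s=cv2.imread('pics/scene0.png')
a=cv2.resize(t[150:250,290:390],(400,400),interpolation=cv2.INTER_CUBIC)
b=cv2.resize(s[215:315,170:270],(400,400),interpolation=cv2.INTER_CUBIC)
cv2.imwrite('pics/c1.png',np.hstack([a,b]))
a=cv2.resize(t[130:220,110:210],(400,360),interpolation=cv2.INTER_CUBIC)
b=cv2.resize(s[220:310,340:440],(400,360),interpolation=cv2.INTER_CUBIC)
cv2.imwrite('pics/c2.png',np.hstack([a,b]))
E
```

```text
(no output)
```

View pics/c1.png

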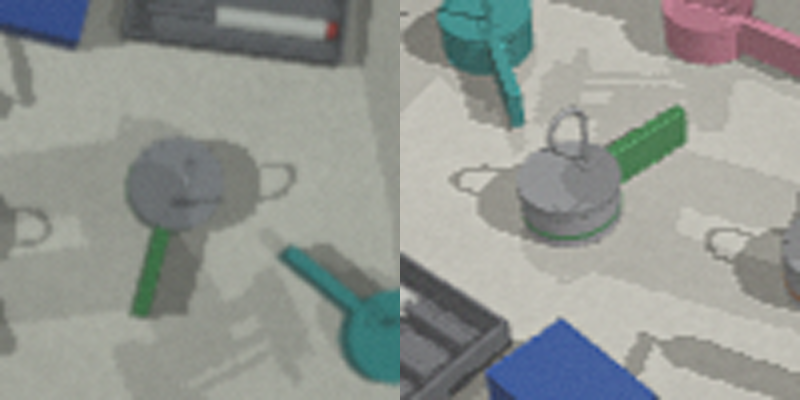

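View pics/c2.png

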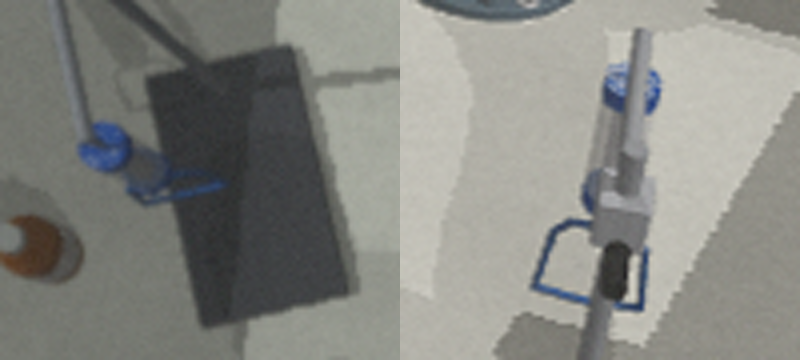

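Crops confirm the choice: a grey tin with a green plate pointing towards the robot and a grey hook along it. The loop has its lower bar corners at about scene (473,291) and (502,296), to be refined. Now I'll measure.

```bash
cat > h.py <<'E'
import numpy as np,cv2
from plant import robot
np.set_printoptions(precision=3,suppress=True)
def cam(n,s=None):
    m=robot.camera_model(n); f=210/np.tan(np.radians(m['vfov']/2))
    K=np.array([[f,0,m['cx']],[0,f,m['cy']],[0,0,1]])
    if 'R' in m: return K,np.array(m['R']),np.array(m['t'])
    T=np.array(m['tool_from_camera']);W=np.eye(4);W[:3,:3]=s['eef_rot'];W[:3,3]=s['position']
    V=np.linalg.inv(W@T);return K,V[:3,:3],V[:3,3]
def ray(c,uv):
    K,R,t=c;d=R.T@np.linalg.inv(K)@np.array([uv[0],uv[1],1.]);return -R.T@t,d/np.linalg.norm(d)
def onz(c,uv,z):
    o,d=ray(c,uv);return o+d*(z-o[2])/d[2]
def tri(obs):
    A=np.zeros((3,3));b=np.zeros(3);L=[]
    for c,uv in obs:
        o,d=ray(c,uv);P=np.eye(3)-np.outer(d,d);A+=P;b+=P@o;L.append((o,d))
    X=np.linalg.solve(A,b);return X,[np.linalg.norm((np.eye(3)-np.outer(d,d))@(X-o)) for o,d in L]
def proj(c,X):
    K,R,t=c;p=K@(R@np.asarray(X,float)+t);return p[:2]/p[2]
E
python3 - <<'E'
from h import *
t=cv2.imread('pics/top0.png');s=cv2.imread('pics/scene0.png')
ct,cs=cam('top'),cam('scene')
def gm(im,lo,hi,roi):
    h=cv2.cvtColor(im,cv2.COLOR_BGR2HSV);m=cv2.inRange(h,lo,hi);k=np.zeros_like(m);x0,y0,x1,y1=roi;k[y0:y1,x0:x1]=m[y0:y1,x0:x1];return k
g=gm(t,(50,90,40),(75,255,255),(300,180,360,240))
c=max(cv2.findContours(g,0,1)[0],key=cv2.contourArea)
r=cv2.minAreaRect(c);bx=cv2.boxPoints(r);print(r,bx)
for p in bx: print(onz(ct,p,46))
# loop blue
for n,im,roi in(('top',t,(135,168,172,186)),('scene',s,(370,270,406,300))):
    b=gm(im,(100,80,40),(125,255,255),roi);ys,xs=np.nonzero(b);print(n,len(xs))
    x0,y0,x1,y1=roi
    cv2.imwrite(f'pics/l_{n}.png',cv2.resize(np.hstack([im[y0:y1,x0:x1],cv2.merge([b]*3)[y0:y1,x0:x1]]),None,fx=10,fy=10,interpolation=0))
E
```

```text
((327.43780517578125, 217.48342895507812), (3.027536153793335, 21.579246520996094), 14.931418418884277) [[323.195 227.519]
 [328.755 206.668]
 [331.681 207.448]
 [326.12  228.299]]
[ 467.911 -303.91    46.   ]
[ 548.917 -327.902   46.   ]
[ 545.638 -339.253   46.   ]
[ 464.646 -315.222   46.   ]
top 98
scene 74
```

View pics/l_top.png

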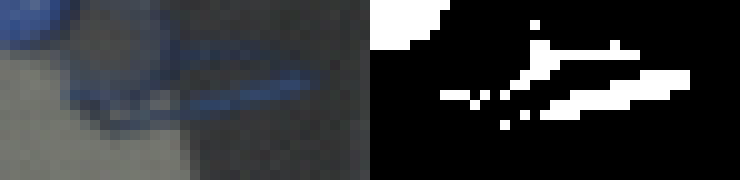

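View pics/l_scene.png

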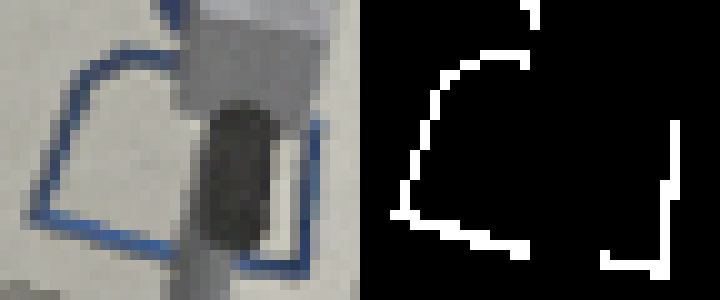

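```bash
python3 - <<'E'
from h import *
ct,cs=cam('top'),cam('scene')
A=tri([(cs,(374.0,291.7)),(ct,(166,176))]);B=tri([(cs,(400.5,296.7)),(ct,(146,180.5))])
print(A,B,np.linalg.norm(A[0]-B[0]))
a=onz(cs,(374.,291.7),240);b=onz(cs,(400.5,296.7),240);print('scene z240',a,b,(a+b)/2,np.degrees(np.arctan2(*(b-a)[1::-1])),np.linalg.norm(b-a))
a=onz(ct,(166,176),240);b=onz(ct,(146,180.5),240);print('top z240',a,b,(a+b)/2,np.degrees(np.arctan2(*(b-a)[1::-1])),np.linalg.norm(b-a))
# stand foot in top, dark
im=cv2.imread('pics/top0.png');g=cv2.cvtColor(im,cv2.COLOR_BGR2GRAY)
m=cv2.inRange(g,0,75);k=np.zeros_like(m);k[140:215,145:200]=m[140:215,145:200]
c=max(cv2.findContours(k,0,1)[0],key=cv2.contourArea);bx=cv2.boxPoints(cv2.minAreaRect(c))
P=np.array([onz(ct,p,14) for p in bx]);print('foot',P);E=np.diff(np.vstack([P,P[:1]]),axis=0);print(np.linalg.norm(E,axis=1),np.degrees(np.arctan2(E[:,1],E[:,0])),P.mean(0))
# tin disc in top: lid z48
h=[(-337,196)]
sub=im[170:225,310:365]
gr=cv2.GaussianBlur(cv2.cvtColor(sub,cv2.COLOR_BGR2GRAY),(3,3),0)
ci=cv2.HoughCircles(cv2.resize(gr,None,fx=4,fy=4,interpolation=cv2.INTER_CUBIC),cv2.HOUGH_GRADIENT,1,60,param1=60,param2=15,minRadius=38,maxRadius=60);print(ci)
if ci is not None:
  for x,y,r in ci[0][:3]: print(onz(ct,(310+x/4,170+y/4),48),r/4)
E
```

```text
(array([645.68 , 249.941, 242.226]), [np.float64(0.5341452090295555), np.float64(0.5341452090295509)]) (array([630.767, 318.433, 243.819]), [np.float64(0.9770768014359204), np.float64(0.9770768014358968)]) 70.11541725361477
scene z240 [643.909 249.064 240.   ] [626.592 318.865 240.   ] [635.25  283.965 240.   ] 103.93331808886764 71.91753074953694
top z240 [645.903 251.07  240.   ] [631.733 318.732 240.   ] [638.818 284.901 240.   ] 101.82808170392425 69.12953212656932
foot [[821.501 432.336  14.   ]
 [861.616 255.974  14.   ]
 [576.733 190.555  14.   ]
 [537.928 365.233  14.   ]]
[180.867 292.298 178.936 291.404] [ -77.185 -167.067  102.525   13.313] [699.444 311.024  14.   ]
None
```

```bash
cat >> h.py <<'E'
from scipy.spatial.transform import Rotation as Ro
def toolR(yaw,tilt):
    y,t=np.radians(yaw),np.radians(tilt)
    f=np.array([np.cos(y),np.sin(y),0]);d=np.array([0,0,-1.])
    X=np.cos(t)*d+np.sin(t)*f; Z=np.cross(f,d); Z=np.array([np.sin(y),-np.cos(y),0]); Y=np.cross(Z,X)
    return np.column_stack([X,Y,Z])
def go(tcp,R):
    s=robot.sense();R0=np.array(s['eef_rot']);p=np.array(s['position'])
    print('dist',np.linalg.norm(tcp-p),'travel',np.round(R0.T@(tcp-p)/1000,4),'turn',np.round(Ro.from_matrix(R0.T@R).as_rotvec(),3),'clock',s['clock'])
E
python3 - <<'E'
from h import *
R=toolR(-16.4,15);print(R,np.linalg.det(R))
g=np.array([485.5,-315.2,28.]);tcp=g+19*R[:,0];print(tcp)
go(tcp-150*R[:,0],R)
ct=cam('top');print(onz(ct,(336,196),48),onz(ct,(341,265),48),onz(ct,(272,207),48))
E
```

```text
[[ 0.248  0.927 -0.282]
 [-0.073 -0.273 -0.959]
 [-0.966  0.259  0.   ]] 1.0
[ 490.217 -316.588    9.647]
dist 305.5712562342763 travel [ 0.084  0.275 -0.103] turn [ 0.731 -0.098  0.25 ] clock 0.15
[ 590.013 -357.154   48.   ] [ 321.549 -368.536   48.   ] [ 551.712 -106.36    48.   ]
```

```bash
python3 -m pendant '{"travel":[[0.008,0.027,-0.010],[0.016,0.055,-0.020],[0.027,0.09,-0.034],[0.04,0.125,-0.048],[0.05,0.16,-0.06],[0.06,0.195,-0.073],[0.07,0.23,-0.086],[0.084,0.275,-0.103],[0.084,0.275,-0.103],[0.084,0.275,-0.103]],"turn":[[0.08,-0.011,0.027],[0.16,-0.021,0.054],[0.24,-0.032,0.082],[0.33,-0.044,0.112],[0.42,-0.056,0.143],[0.51,-0.068,0.174],[0.60,-0.08,0.205],[0.68,-0.091,0.232],[0.731,-0.098,0.25],[0.731,-0.098,0.25]],"hand":[1,1,1,1,1,1,1,1,1,1]}'
python3 - <<'E'
from h import *
s=robot.sense();im=robot.read_camera('wrist');cv2.imwrite('pics/w1.png',im);c=cam('wrist',s)
print(s['position'],s['eef_rot'],s['clock'])
h=cv2.cvtColor(im,cv2.COLOR_BGR2HSV);m=cv2.inRange(h,(50,90,40),(75,255,255))
k=max(cv2.findContours(m,0,1)[0],key=cv2.contourArea);bx=cv2.boxPoints(cv2.minAreaRect(k));print(bx)
for p in bx: print(onz(c,p,46))
E
```

```text
clock: 0.98
position: [452.9, -302.2, 152.9]
eef_rot: [[0.247, 0.927, -0.281], [-0.071, -0.271, -0.96], [-0.966, 0.257, -0.001]]
contact_force: [-0.1, -0.4, -0.3]
gripper_width: 88.3
[ 452.856 -302.206  152.925] [[ 0.247  0.927 -0.281]
 [-0.071 -0.271 -0.96 ]
 [-0.966  0.257 -0.001]] 0.9833
[[279. 117.]
 [296. 117.]
 [296. 216.]
 [279. 216.]]
[ 551.725 -329.023   46.   ]
[ 547.542 -343.329   46.   ]
[ 464.16  -319.023   46.   ]
[ 468.359 -304.654   46.   ]
```

View pics/w1.png

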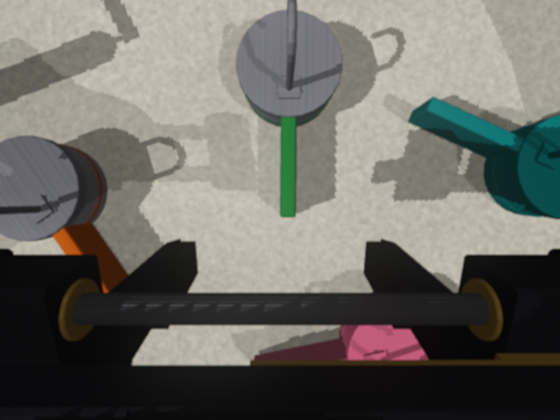

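```bash
python3 - <<'E'
from h import *
R=toolR(-16.3,15)
g=np.array([483.6,-316.9,27.]);go(g+19*R[:,0],R)
E
```

```text
dist 150.3358011782351 travel [ 0.15  -0.001  0.003] turn [0.002 0.001 0.001] clock 1.0333
```

```bash
python3 -m pendant '{"travel":[[0.025,-0.001,0.003],[0.05,-0.001,0.003],[0.075,-0.001,0.003],[0.1,-0.001,0.003],[0.12,-0.001,0.003],[0.14,-0.001,0.003],[0.15,-0.001,0.003],[0.15,-0.001,0.003],[0.15,-0.001,0.003],[0.15,-0.001,0.003]],"turn":[[0,0,0],[0,0,0],[0,0,0],[0,0,0],[0,0,0],[0,0,0],[0,0,0],[0,0,0],[0,0,0],[0,0,0]],"hand":[1,1,1,1,1,0.7,0.6,0.5,0.5,0.5]}' 60
python3 - <<'E'
from h import *
s=robot.sense();cv2.imwrite('pics/w2.png',robot.read_camera('wrist'));print(s['position'],s['contact_force'])
E
```

```text
clock: 1.87
position: [488.4, -320.9, 10.8]
eef_rot: [[0.249, 0.926, -0.283], [-0.076, -0.273, -0.959], [-0.965, 0.261, 0.003]]
contact_force: [0.1, -0.8, 0.5]
gripper_width: 56.9
[ 488.35  -320.944   10.842] [ 0.094 -0.781  0.544]
```

View pics/w2.png

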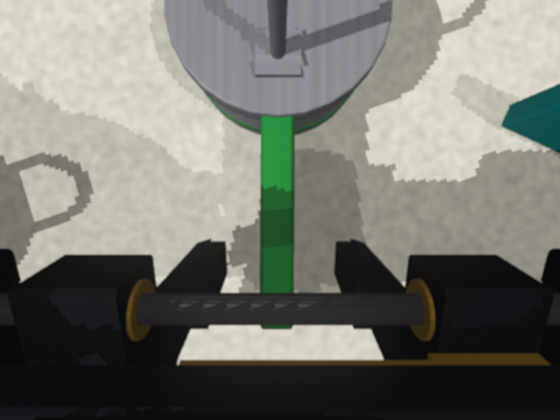

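The handle sits between the fingers, at column 277 against 280 for the finger centre. I'll shift 2 mm and close.

```bash
python3 -m pendant '{"travel":[[0,0,-0.002],[0,0,-0.002],[0,0,-0.002],[0,0,-0.002],[0,0,-0.002],[0,0,-0.002],[0,0,-0.002],[0,0,-0.002],[0,0,-0.002],[0,0,-0.002]],"turn":[[0,0,0],[0,0,0],[0,0,0],[0,0,0],[0,0,0],[0,0,0],[0,0,0],[0,0,0],[0,0,0],[0,0,0]],"hand":[0.4,0.3,0.2,0.1,0,0,0,0,0,0]}' 60
python3 - <<'E'
from h import *
R=toolR(-16.3,15)
s=robot.sense();p=s['position']+np.array([0,0,60]);go(p,R)
E
```

```text
clock: 2.75
position: [488.7, -318.0, 9.7]
eef_rot: [[0.249, 0.926, -0.283], [-0.075, -0.273, -0.959], [-0.966, 0.26, 0.002]]
contact_force: [-0.7, -0.7, 1.3]
gripper_width: 13.5
dist 60.00000000000001 travel [-0.058  0.016  0.   ] turn [-0.002  0.002 -0.001] clock 2.75
```

```bash
python3 -m pendant '{"travel":[[-0.006,0.0016,0],[-0.014,0.004,0],[-0.024,0.0065,0],[-0.036,0.01,0],[-0.05,0.0135,0],[-0.064,0.0173,0],[-0.078,0.021,0],[-0.088,0.024,0],[-0.096,0.026,0],[-0.096,0.026,0]],"turn":[[0,0,0],[0,0,0],[0,0,0],[0,0,0],[0,0,0],[0,0,0],[0,0,0],[0,0,0],[0,0,0],[0,0,0]],"hand":[0,0,0,0,0,0,0,0,0,0]}' 60
python3 - <<'E'
from h import *
s=robot.sense();w=robot.read_camera('wrist');cv2.imwrite('pics/w3.png',w);im=robot.read_camera('scene');cv2.imwrite('pics/s3.png',cv2.resize(im[110:310,120:320],(600,600),interpolation=cv2.INTER_CUBIC));print(s['position'],s['contact_force'])
cv2.imwrite('pics/s3f.png',im)
E
```

```text
clock: 3.58
position: [489.7, -318.6, 111.5]
eef_rot: [[0.251, 0.926, -0.283], [-0.077, -0.272, -0.959], [-0.965, 0.262, 0.003]]
contact_force: [0.2, -0.1, -1.5]
gripper_width: 13.7
[ 489.735 -318.635  111.47 ] [ 0.174 -0.15  -1.539]
```

View pics/w3.png

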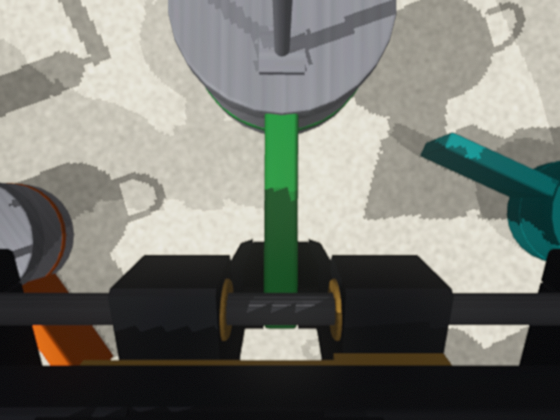

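View pics/s3.png

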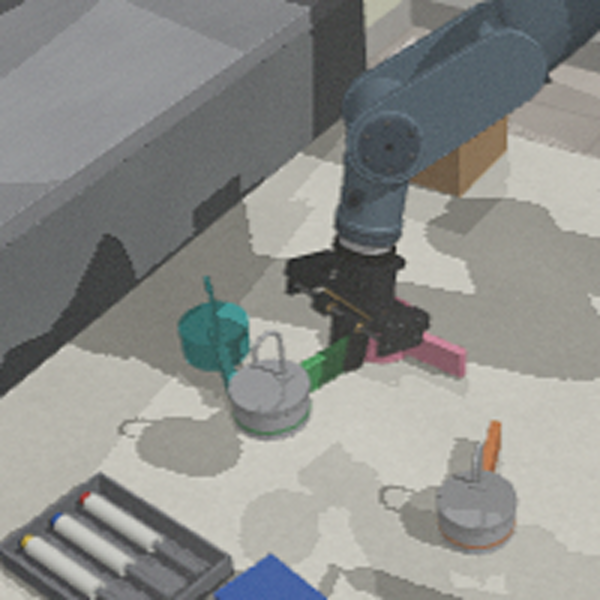

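Tin is held level (scene crop: tin at 270,390, hook upright). Next I'll raise it and carry it to a standoff in front of the loop.

```bash
cat >> h.py <<'E'
# tin in tool at grasp
_R=np.array([[0.249,0.926,-0.283],[-0.075,-0.273,-0.959],[-0.966,0.26,0.002]])
_Y=Ro.from_euler('z',-16.3,degrees=True).as_matrix()
TO=_R.T@(np.array([591.1,-348.3,0])-np.array([488.7,-318.0,9.7]))
TR=_R.T@_Y
def tin():
    s=robot.sense();R=np.array(s['eef_rot']);return s['position']+R@TO, R@TR
def gotin(o,yaw):
    R=Ro.from_euler('z',yaw,degrees=True).as_matrix()@TR.T
    go(np.asarray(o)-R@TO,R)
LB=np.array([637,284.5,243.]);LY=13.
def rel(x,y,z,yaw=None,bar=LB,ly=LY):
    a=np.radians(ly);return bar[0]+x*np.cos(a)-y*np.sin(a),bar[1]+x*np.sin(a)+y*np.cos(a),z
E
python3 - <<'E'
from h import *
print(TO,tin())
o,_=tin();gotin(o+[0,0,70],-16.3)
gotin(rel(-130,0,172),13)
E
```

```text
[ 37.14  100.572   0.059] (array([ 591.171, -347.919,   99.391]), array([[ 0.96,  0.28,  0.  ],
       [-0.28,  0.96, -0.  ],
       [-0.  , -0.  ,  1.  ]]))
dist 69.97291027788869 travel [-0.068  0.018  0.   ] turn [ 0. -0.  0.] clock 3.6833
dist 560.136148800738 travel [-0.132 -0.207 -0.503] turn [-0.493  0.133  0.001] clock 3.6833
```

```bash
python3 -m pendant '{"travel":[[-0.024,0.006,0],[-0.051,0.013,0],[-0.068,0.018,0],[-0.07,0.009,-0.02],[-0.074,-0.004,-0.05],[-0.078,-0.018,-0.08],[-0.082,-0.031,-0.11],[-0.086,-0.045,-0.14],[-0.09,-0.058,-0.17],[-0.094,-0.072,-0.2]],"turn":[[0,0,0],[0,0,0],[0,0,0],[-0.02,0.005,0],[-0.05,0.013,0],[-0.08,0.021,0],[-0.11,0.029,0],[-0.14,0.037,0],[-0.17,0.045,0],[-0.2,0.054,0]],"hand":[0,0,0,0,0,0,0,0,0,0]}' 60
python3 - <<'E'
from h import *
print(tin());gotin(rel(-130,0,172),13)
E
```

```text
clock: 4.52
position: [454.2, -97.5, 179.7]
eef_rot: [[0.257, 0.963, -0.079], [-0.02, -0.076, -0.997], [-0.966, 0.257, 0.0]]
contact_force: [0.1, 0.1, -2.1]
gripper_width: 13.1
(array([ 560.623, -105.965,  169.662]), array([[ 0.997,  0.076,  0.002],
       [-0.076,  0.997, -0.002],
       [-0.003,  0.001,  1.   ]]))
dist 332.59352293624653 travel [-0.021 -0.071 -0.324] turn [-0.293  0.077  0.003] clock 4.5167
```

```bash
python3 -m pendant '{"travel":[[-0.002,-0.008,-0.038],[-0.005,-0.016,-0.076],[-0.007,-0.025,-0.114],[-0.01,-0.033,-0.152],[-0.012,-0.041,-0.19],[-0.015,-0.05,-0.228],[-0.017,-0.058,-0.264],[-0.019,-0.064,-0.294],[-0.020,-0.069,-0.315],[-0.021,-0.071,-0.324]],"turn":[[-0.034,0.009,0],[-0.069,0.018,0.001],[-0.103,0.027,0.001],[-0.138,0.036,0.001],[-0.172,0.045,0.002],[-0.206,0.054,0.002],[-0.24,0.063,0.002],[-0.268,0.07,0.003],[-0.285,0.075,0.003],[-0.293,0.077,0.003]],"hand":[0,0,0,0,0,0,0,0,0,0]}' 60
python3 - <<'E'
from h import *
s=robot.sense()
for n in('scene','top','wrist'): cv2.imwrite(f'pics/{n}5.png',robot.read_camera(n))
print(tin())
t=cv2.imread('pics/top5.png');sc=cv2.imread('pics/scene5.png')
cv2.imwrite('pics/c5.png',np.hstack([cv2.resize(t[130:250,110:230],(400,400),interpolation=2),cv2.resize(sc[220:320,320:420],(400,400),interpolation=2)]))
E
```

```text
clock: 5.35
position: [405.6, 231.9, 181.0]
eef_rot: [[0.253, 0.941, 0.225], [0.056, 0.218, -0.974], [-0.966, 0.259, 0.003]]
contact_force: [-1.1, -0.2, -3.5]
gripper_width: 13.4
(array([510.807, 253.22 , 171.678]), array([[ 0.974, -0.225, -0.   ],
       [ 0.225,  0.974,  0.002],
       [-0.   , -0.002,  1.   ]]))
```

View pics/c5.png

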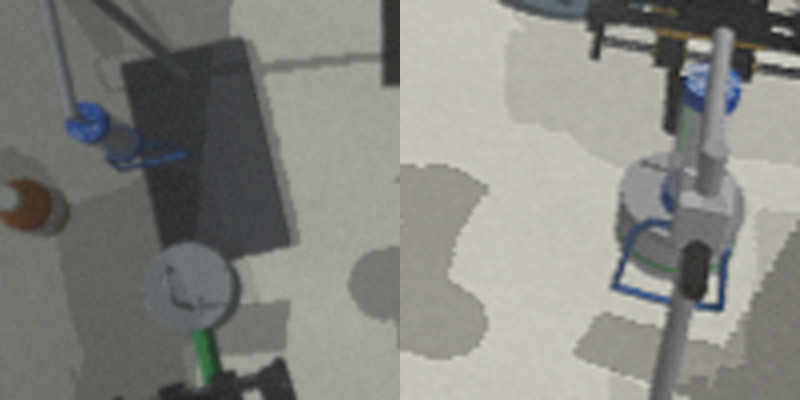

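View pics/wrist5.png

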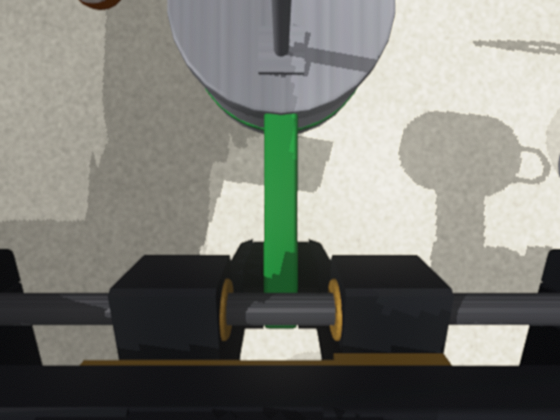

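```bash
cat >> h.py <<'E'
def overlay(name,fn,roi,sc,s=None):
    im=cv2.imread(fn);x0,y0,x1,y1=roi;o=cv2.resize(im[y0:y1,x0:x1],None,fx=sc,fy=sc,interpolation=2)
    c=cam(name,s);T,R=tin()
    P=[(T+R@np.array(p),(0,0,255)) for p in ([-18,0,50],[-18,0,105],[0,0,120],[18,0,105],[18,0,89],[-130,0,46])]
    P+=[(np.array(rel(0,y,240)),(0,255,255)) for y in(-33,0,33)]
    for X,col in P:
        u=(proj(c,X)+.5-[x0,y0])*sc;cv2.circle(o,tuple(int(v) for v in u),2,col,-1)
    return o
E
python3 - <<'E'
from h import *
cv2.imwrite('pics/o5.png',np.hstack([overlay('top','pics/top5.png',(130,160,205,250),5)[:400],overlay('scene','pics/scene5.png',(360,240,435,330),5)[:400]]))
E
```

```text
(no output)
```

View pics/o5.png

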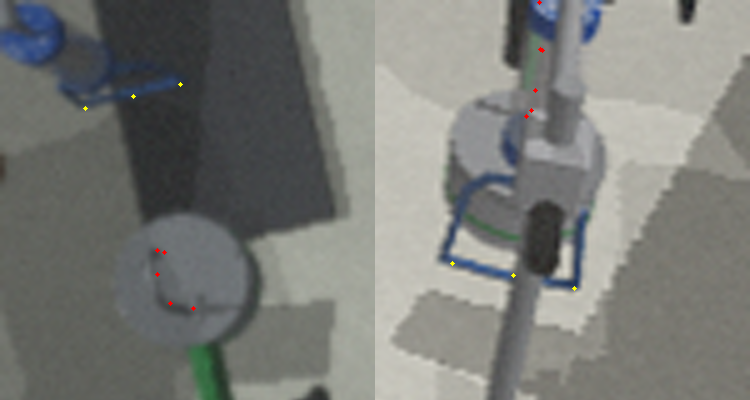

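Predicted hook and bar points overlay well on both views (hook top (157,262) and bar (130,95) in the crop). Advance.

```bash
python3 - <<'E'
from h import *
gotin(rel(-45,0,170),13)
gotin(rel(2,0,170),13)
E
```

```text
dist 85.05322799349557 travel [ 0.024  0.082 -0.002] turn [0.001 0.002 0.   ] clock 5.5
dist 132.03785473525198 travel [ 0.036  0.127 -0.002] turn [0.001 0.002 0.   ] clock 5.5
```

```bash
python3 -m pendant '{"travel":[[0.0024,0.008,0],[0.006,0.02,0],[0.01,0.034,-0.001],[0.014,0.048,-0.001],[0.018,0.062,-0.001],[0.021,0.072,-0.002],[0.023,0.079,-0.002],[0.024,0.082,-0.002],[0.024,0.082,-0.002],[0.024,0.082,-0.002]],"turn":[[0,0,0],[0,0,0],[0,0,0],[0,0,0],[0,0,0],[0,0,0],[0,0,0],[0,0,0],[0,0,0],[0,0,0]],"hand":[0,0,0,0,0,0,0,0,0,0]}' 60
python3 - <<'E'
from h import *
s=robot.sense()
for n in('scene','top','wrist'): cv2.imwrite(f'pics/{n}6.png',robot.read_camera(n))
print(tin())
cv2.imwrite('pics/o6.png',np.hstack([overlay('top','pics/top6.png',(130,150,205,240),5)[:400],overlay('scene','pics/scene6.png',(360,230,435,320),5)[:400]]))
gotin(rel(2,0,170),13)
E
```

```text
clock: 6.33
position: [489.8, 250.1, 180.2]
eef_rot: [[0.255, 0.941, 0.221], [0.055, 0.214, -0.975], [-0.965, 0.261, 0.003]]
contact_force: [0.7, 0.6, -2.0]
gripper_width: 13.4
(array([593.768, 274.021, 170.933]), array([[ 0.974, -0.224, -0.002],
       [ 0.224,  0.974,  0.001],
       [ 0.001, -0.002,  1.   ]]))
dist 46.520472195706766 travel [ 0.013  0.045 -0.001] turn [-0.     0.002 -0.001] clock 6.4833
```

View pics/o6.png

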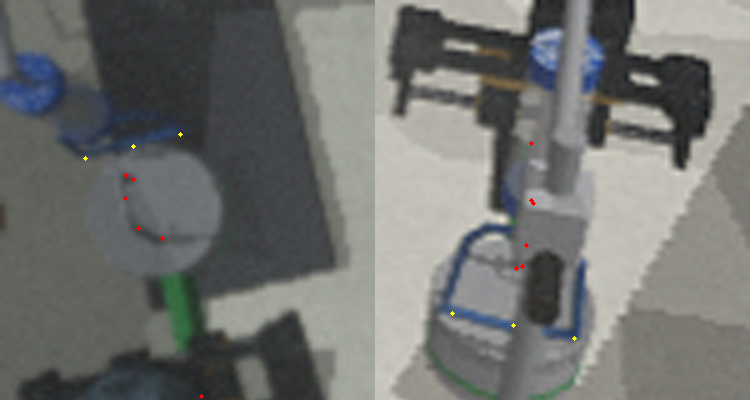

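View pics/wrist6.png

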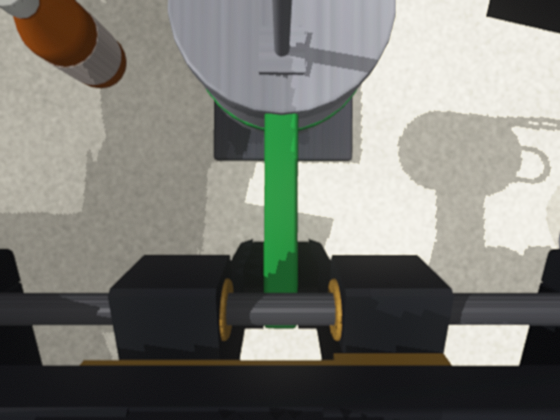

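Hook and bar are still as predicted, about 45 mm apart, and nothing is touching. Pass the hook end through the opening.

```bash
python3 -m pendant '{"travel":[[0.001,0.004,0],[0.003,0.01,0],[0.005,0.017,0],[0.007,0.024,-0.001],[0.009,0.031,-0.001],[0.011,0.038,-0.001],[0.0125,0.043,-0.001],[0.013,0.046,-0.001],[0.013,0.046,-0.001],[0.013,0.046,-0.001]],"turn":[[0,0,0],[0,0,0],[0,0,0],[0,0,0],[0,0,0],[0,0,0],[0,0,0],[0,0,0],[0,0,0],[0,0,0]],"hand":[0,0,0,0,0,0,0,0,0,0]}' 60
python3 - <<'E'
from h import *
s=robot.sense()
for n in('scene','top','wrist'): cv2.imwrite(f'pics/{n}7.png',robot.read_camera(n))
print(tin(),s['contact_force'])
cv2.imwrite('pics/o7.png',np.hstack([overlay('top','pics/top7.png',(130,150,205,240),5)[:400],overlay('scene','pics/scene7.png',(360,230,435,320),5)[:400]]))
gotin(rel(2,0,126),13)
E
```

```text
clock: 7.32
position: [536.5, 262.0, 179.8]
eef_rot: [[0.255, 0.941, 0.221], [0.055, 0.215, -0.975], [-0.965, 0.261, 0.003]]
contact_force: [0.4, 0.0, -3.1]
gripper_width: 13.5
(array([640.396, 285.577, 170.369]), array([[ 0.974, -0.224, -0.002],
       [ 0.224,  0.974,  0.001],
       [ 0.001, -0.002,  1.   ]])) [ 0.399  0.032 -3.081]
dist 44.25141481531796 travel [ 0.042 -0.013  0.   ] turn [-0.     0.002 -0.001] clock 7.4667
```

View pics/o7.png

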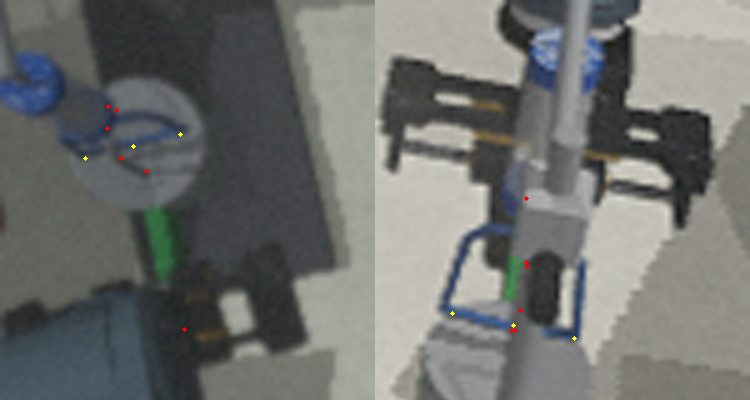

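View pics/wrist7.png

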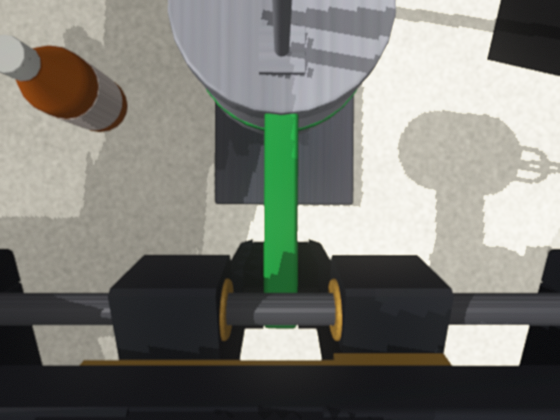

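```bash
python3 -m pendant '{"travel":[[0.003,-0.001,0],[0.008,-0.0025,0],[0.014,-0.0045,0],[0.02,-0.0062,0],[0.026,-0.008,0],[0.031,-0.0096,0],[0.036,-0.011,0],[0.039,-0.012,0],[0.041,-0.0128,0],[0.041,-0.0128,0]],"turn":[[0,0,0],[0,0,0],[0,0,0],[0,0,0],[0,0,0],[0,0,0],[0,0,0],[0,0,0],[0,0,0],[0,0,0]],"hand":[0,0,0,0,0,0,0,0,0,0]}' 60
python3 - <<'E'
from h import *
s=robot.sense()
for n in('scene','top'): cv2.imwrite(f'pics/{n}8.png',robot.read_camera(n))
print(tin()[0],s['contact_force'])
cv2.imwrite('pics/o8.png',np.hstack([overlay('top','pics/top8.png',(130,150,205,240),5)[:400],overlay('scene','pics/scene8.png',(360,230,435,320),5)[:400]]))
gotin(rel(2,0,112),13)
E
```

```text
clock: 8.3
position: [534.7, 261.5, 136.5]
eef_rot: [[0.255, 0.941, 0.222], [0.055, 0.215, -0.975], [-0.965, 0.261, 0.003]]
contact_force: [-0.3, -0.3, -3.0]
gripper_width: 13.4
[639.342 285.142 127.777] [-0.313 -0.275 -3.045]
dist 15.571150059374514 travel [ 0.015 -0.004  0.   ] turn [-0.001  0.002 -0.002] clock 8.4
```

View pics/o8.png

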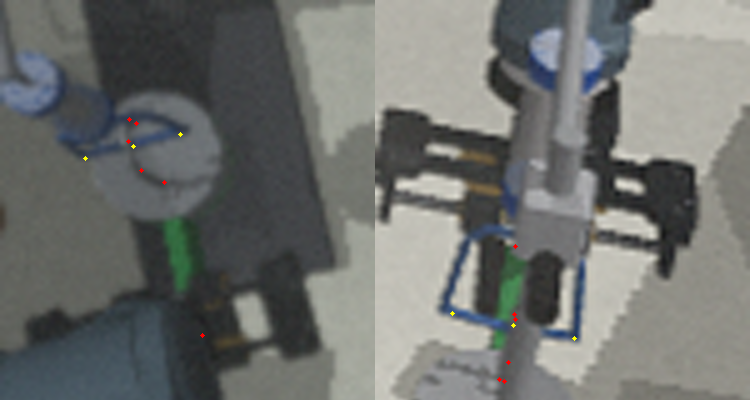

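The top view shows the hook crossing the bar, with its bend right above it (133,145). Lower so the spring takes the weight.

```bash
python3 -m pendant '{"travel":[[0.002,-0.0005,0],[0.004,-0.001,0],[0.006,-0.0015,0],[0.008,-0.002,0],[0.01,-0.0025,0],[0.012,-0.003,0],[0.014,-0.0036,0],[0.015,-0.004,0],[0.015,-0.004,0],[0.015,-0.004,0]],"turn":[[0,0,0],[0,0,0],[0,0,0],[0,0,0],[0,0,0],[0,0,0],[0,0,0],[0,0,0],[0,0,0],[0,0,0]],"hand":[0,0,0,0,0,0,0,0,0,0]}' 60
python3 - <<'E'
from h import *
s=robot.sense()
for n in('scene','top','wrist'): cv2.imwrite(f'pics/{n}9.png',robot.read_camera(n))
print(tin()[0],s['contact_force'])
cv2.imwrite('pics/o9.png',np.hstack([overlay('top','pics/top9.png',(130,150,205,240),5)[:400],overlay('scene','pics/scene9.png',(360,230,435,320),5)[:400]]))
E
```

```text
clock: 9.23
position: [535.1, 261.5, 121.6]
eef_rot: [[0.256, 0.941, 0.222], [0.055, 0.215, -0.975], [-0.965, 0.262, 0.003]]
contact_force: [0.4, -0.6, -1.2]
gripper_width: 13.6
[639.242 285.073 112.085] [ 0.394 -0.617 -1.153]
```

View pics/o9.png

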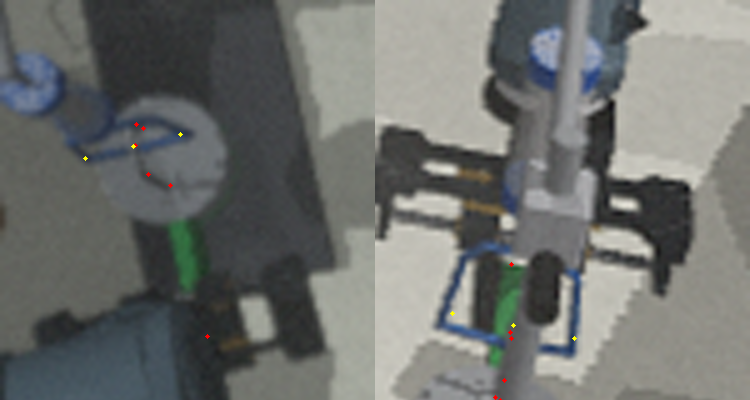

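View pics/wrist9.png

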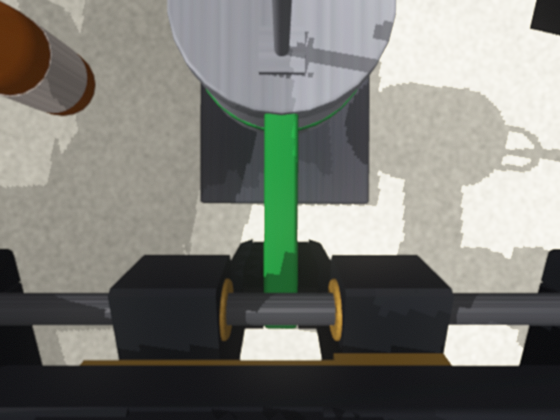

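The loop has dropped about 2.6 px (roughly 13 mm) with the hook on the bar. Release.

```bash
python3 -m pendant '{"travel":[[0,0,0],[0,0,0],[0,0,0],[0,0,0],[0,0,0],[0,0,0],[0,0,0],[0,0,0],[0,0,0],[0,0,0]],"turn":[[0,0,0],[0,0,0],[0,0,0],[0,0,0],[0,0,0],[0,0,0],[0,0,0],[0,0,0],[0,0,0],[0,0,0]],"hand":[0.18,0.2,0.25,0.3,0.4,0.5,0.6,0.7,0.8,0.8]}' 5
python3 - <<'E'
from h import *
s=robot.sense()
for n in('scene','top','wrist'): cv2.imwrite(f'pics/{n}10.png',robot.read_camera(n))
print(s['contact_force'])
cv2.imwrite('pics/o10.png',np.hstack([overlay('top','pics/top10.png',(130,150,205,240),5)[:400],overlay('scene','pics/scene10.png',(360,230,435,320),5)[:400]]))
E
```

```text
clock: 10.22
position: [535.1, 261.5, 121.6]
eef_rot: [[0.256, 0.941, 0.222], [0.055, 0.215, -0.975], [-0.965, 0.261, 0.003]]
contact_force: [-0.2, 0.5, -0.7]
gripper_width: 64.5
[-0.182  0.508 -0.661]
```

View pics/o10.png

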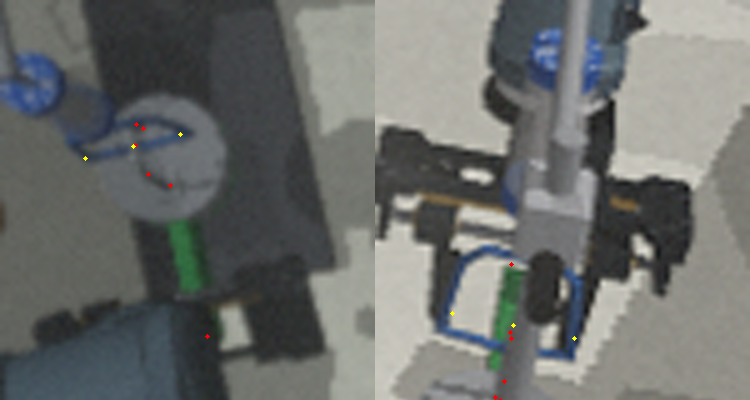

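View pics/wrist10.png

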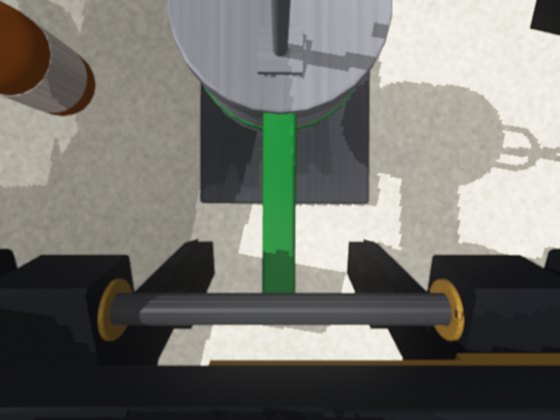

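The tin hangs with the fingers clear on both sides of the plate. Back straight out along −x, then up.

```bash
python3 -m pendant '{"travel":[[0,0,0],[-0.002,-0.006,0],[-0.005,-0.018,0],[-0.01,-0.036,0],[-0.016,-0.058,0],[-0.022,-0.08,0],[-0.028,-0.102,0],[-0.034,-0.122,0],[-0.037,-0.135,0],[-0.037,-0.135,0]],"turn":[[0,0,0],[0,0,0],[0,0,0],[0,0,0],[0,0,0],[0,0,0],[0,0,0],[0,0,0],[0,0,0],[0,0,0]],"hand":[0.9,0.9,0.9,0.9,0.9,0.9,0.9,0.9,0.9,0.9]}'
python3 -m pendant '{"travel":[[-0.01,0,0],[-0.03,0,0],[-0.05,0,0],[-0.07,0,0],[-0.09,0,0],[-0.11,0,0],[-0.12,0,0],[-0.12,0,0],[-0.12,0,0],[-0.12,0,0]],"turn":[[0,0,0],[0,0,0],[0,0,0],[0,0,0],[0,0,0],[0,0,0],[0,0,0],[0,0,0],[0,0,0],[0,0,0]],"hand":[0.9,0.9,0.9,0.9,0.9,0.9,0.9,0.9,0.9,0.9]}'
python3 - <<'E'
from h import *
for n in('scene','top','wrist'): cv2.imwrite(f'pics/{n}11.png',robot.read_camera(n))
t=cv2.imread('pics/top11.png');sc=cv2.imread('pics/scene11.png')
cv2.imwrite('pics/c11.png',np.hstack([cv2.resize(t[130:230,110:210],(400,400),interpolation=2),cv2.resize(sc[230:330,330:430],(400,400),interpolation=2)]))
E
```

```text
clock: 11.2
position: [395.5, 230.0, 121.2]
eef_rot: [[0.254, 0.941, 0.222], [0.055, 0.216, -0.975], [-0.966, 0.259, 0.003]]
contact_force: [0.2, -0.3, -0.5]
gripper_width: 79.2
clock: 12.03
position: [367.9, 223.8, 237.1]
eef_rot: [[0.255, 0.941, 0.221], [0.055, 0.215, -0.975], [-0.965, 0.261, 0.003]]
contact_force: [0.4, -0.1, -0.4]
gripper_width: 79.5
```

View pics/c11.png

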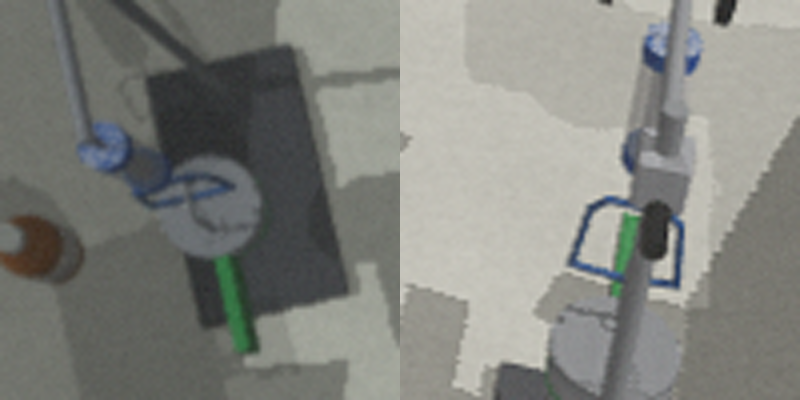

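View pics/wrist11.png

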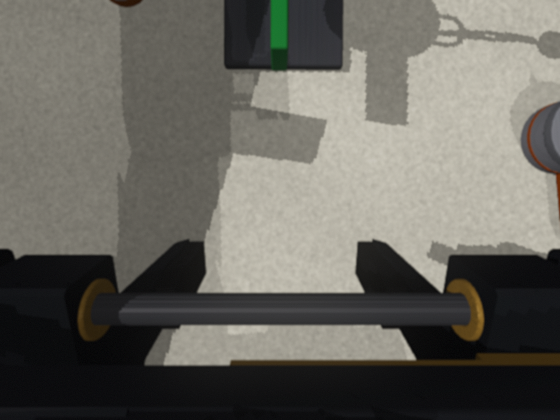

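The tin hangs free in both views. I'll let it settle, then compare over time and check the orange tin.

```bash
python3 -m pendant '{"travel":[[0,0,0],[0,0,0],[0,0,0],[0,0,0],[0,0,0],[0,0,0],[0,0,0],[0,0,0],[0,0,0],[0,0,0]],"turn":[[0,0,0],[0,0,0],[0,0,0],[0,0,0],[0,0,0],[0,0,0],[0,0,0],[0,0,0],[0,0,0],[0,0,0]],"hand":[0.9,0.9,0.9,0.9,0.9,0.9,0.9,0.9,0.9,0.9]}' >/dev/null
python3 - <<'E'
from h import *
ct,cs=cam('top'),cam('scene')
fr={'a':cv2.imread('pics/top11.png'),'sa':cv2.imread('pics/scene11.png')}
fr['b']=robot.read_camera('top');fr['sb']=robot.read_camera('scene')
cv2.imwrite('pics/top12.png',fr['b']);cv2.imwrite('pics/scene12.png',fr['sb'])
def cen(im,lo,hi,roi):
    x0,y0,x1,y1=roi;m=cv2.inRange(cv2.cvtColor(im[y0:y1,x0:x1],cv2.COLOR_BGR2HSV),lo,hi)
    c=max(cv2.findContours(m,0,1)[0],key=cv2.contourArea);r=cv2.minAreaRect(c);return np.array(r[0])+[x0,y0],cv2.boxPoints(r)+[x0,y0]
G=((50,80,30),(80,255,255))
for k in 'ab':
    r,b=cen(fr[k],*G,(150,180,190,230));print('green top',r,b.tolist())
O=((5,100,60),(18,255,255))
for im in (cv2.imread('pics/top0.png'),fr['b']): print('orange',cen(im,*O,(255,205,300,250))[0])
for im in (cv2.imread('pics/scene0.png'),fr['sa'],fr['sb']):
    print('orange scene',cen(im,*O,(265,245,300,270))[0])
    x0,y0=368,276;m=cv2.inRange(cv2.cvtColor(im[y0:305,x0:378],cv2.COLOR_BGR2HSV),(100,80,40),(125,255,255));ys,xs=np.nonzero(m);print('loop left corner lowest row',(xs[ys==ys.max()]+x0).tolist(),ys.max()+y0)
for d in(0,10,15,20): print(d,proj(cs,rel(0,-33,240-d)))
E
```

```text
green top [168.353 205.412] [[162.58823585510254, 194.35294151306152], [168.23529624938965, 192.94117546081543], [174.1176471710205, 216.47058868408203], [168.4705867767334, 217.88235473632812]]
green top [168.267 205.323] [[162.83145904541016, 194.26966285705566], [168.30898666381836, 193.00561714172363], [173.7022476196289, 216.37640380859375], [168.2247200012207, 217.64044952392578]]
orange [277.581 228.328]
orange [277.518 228.351]
orange scene [283.706 258.176]
loop left corner lowest row [375, 376, 377] 292
orange scene [283.735 258.059]
loop left corner lowest row [377] 297
orange scene [283.735 258.059]
loop left corner lowest row [376, 377] 297
0 [375.075 292.252]
10 [374.601 294.701]
15 [374.365 295.917]
20 [374.131 297.127]
```

```bash
python3 -c "
from plant import robot
print(robot.sense()['clock']);robot.sign_off()"
```

```text
13.1167
the job is handed in; nothing more can be done
```

The green-handled tin now hangs by its lid hook from the blue loop. I gripped it by its plate, passed the hook through the loop, lowered it onto the bar, let go and backed away. I signed off at 13.1 s.

**Hanging free:** after release, both camera views show the tin hanging clear with the gripper well away. I judged it upright by eye in those views and did not measure its tilt. Two top views about 1 s apart differ by about 0.1 px, so it had settled.

**Balance drawn out:** the loop dropped about 5 px in the scene view, roughly 15–20 mm. That is a coarse reading, but it falls within the expected 10–22 mm.

**Orange tin:** its position changed by no more than about 0.1 px in both views, so it did not move.

No check failed or disagreed. The wrist camera could not see the hook meet the loop, so I confirmed that from the top view and the wrist force.

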